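# Set the presser foot on the gauge with the ratchet knob

### The arm

A 7-joint arm with a two-finger parallel gripper is mounted at the origin on the work surface. World frame = base frame: x ahead of the robot, y to its left, z up, the work surface at z = 0. Lengths are in m, angles in rad, forces in N, time in s.
With the tool pointing down it reaches from about 0.35 to 0.9 m from the base axis. Payload 19.9 kg.
Tool frame: the origin (TCP) lies at the very end of the fingers, on their centre line; the grasp point (between the pads) lies 19 mm behind it (manip.grip_point_offset is the distance from the TCP to the grasp point, in m); z points along the fingers, x is the direction in which the jaws open and shut, and the axes are right-handed (so a half turn about z gives the same grasp; the last joint's range is limited). The gripper opens to 85 mm and grips with 20 to 120 N. Pads are 22 mm wide; open, the fingers measure 114 mm over their backs; the gripper's body (76 mm by 85 mm) begins 54 mm behind the grasp point. The pads swing forward as they close: fully open they stand 13 mm farther back than shut.
Start: joints at [-1.313, 0.417, -0.01, 1.614, 0.005, 1.111, -0.053], TCP at [0.184, 0.597, 0.231] pointing down, gripper open.
Joint ranges: [-2.81, 2.81], [-0.39, 2.02], [-1.27, 1.25], [0.06, 2.57], [-1.19, 4.33], [0.19, 2], [-2.82, 2.82]. Speed limits (rad/s): [1.89, 1.89, 2.39, 2.39, 3.01, 3.01, 3.01].

### API

Orientations are given as a unit quaternion [x, y, z, w].
In Python, from rig import sensors, camera, manip, nets gives the robot as it stands.
- The arm moves only by the tool step_arm, never from a script. Its arguments are lists of equal length, an entry for each row: "travel": the shift along the tool's x, y, z in cm, a list of three; "roll": the turn about the tool's z in degrees. A call has 1 to 10 rows; each row is the pose to reach, as a shift and turn from the pose commanded when the call began, along the tool's axes at that moment; what a row does not reach only later rows make up. A row lasts 1/10 s, in which the tool goes at most 50 mm and 8.59 degrees, less where a joint would pass 70% of its speed; a pose out of reach is approached as far as the arm can. A call with a gripper value outside its range is refused whole. "gripper" is the gripper command: -1 is fully open, 1 is shut, values between are in proportion, set as the call begins (left out, the last holds). The fingers move at their own pace and stop on an object; "newtons" is the grip in N (left out, the last holds). Time passes only in rows, so rows that repeat a pose let the fingers close. It gives the time, the measured TCP pose, the force and the opening at its end, in the units of the state.
- sensors.get_obs(): the state, without advancing time (a new reading comes with each control period).
- camera(name): name is "side" or "top"; returns a dict with "img" (384x512x3 uint8, red, green, blue), "intrinsics" (3x3 intrinsics, pixels), "origin" and "rotation" of the camera in the world. Camera axes: x right, y down, z forward; pixel columns grow to the right and rows downward; lengths in m; the calibration is good to about 2 mm. A picture is of the moment at which its call begins. There is no depth.
- manip.job_done(): hands the job in, once; it reports no verdict.
Trained networks look in a picture, given as the dict that the camera call returned (one of the last four; its "shot" number tells which), for a name from the list of things; names that differ only in an ending like _2 or _b are one class to them, and where a whole thing is asked for, a point or a joint stands for the part that bears it (a point fixed in the world has none). Each returns a list of dicts, best first, with "conf" (0 to 1); they miss things now and then, are a little off and sometimes report something else, mostly with a low value. They report only what shows in the picture. A call takes as long as a camera call.
- nets.look_for(thing, picture): "location" ([column, row] in pixels, amid what is visible of it).
The state is a dict: "clock": time; "qpos": joint angles; "joint_vel": joint speeds; "joint_efforts": joint torques, N m; "tool_pos": TCP position; "tool_rot": TCP orientation; "wrist_force": force on the tool from outside, world axes, zero at the start; "moment": the same for the moment, N m; "grip_width": finger opening in m.
Only numpy, scipy, OpenCV 4.12 (cv2) and the standard library are available. Lean on these libraries where they do the work, as an engineer would, in place of code of your own. Each camera call takes 0.05 s, during which the arm holds its last target.

### The job

Push the setting gauge fully home under the foot of the olive setting stand, gently, lying flat between the guide rails with its tip against the end stop. Then turn the ratchet knob on top of the stand clockwise (seen from above) until the foot is down on the gauge and the knob slips and clicks, and stop: one click is enough, never more than three. Leave the gauge clamped and leave the jar, the awl and the ring knife where they are.

Things in the scene. Friction and masses are not known exactly. Their poses are not given: they have to be found in the camera images.
- gauge: Loose setting gauge, 150 x 24 mm, 0.22 kg. Origin: centre of its underside; +x points to the tip, z up. A wooden grip block (45 long, 24 wide, 46 high) fills x -75 to -30 mm; from there a flat steel blade, 24 wide and 12 thick, runs to the tip at x +75 mm (last 6 mm 18 wide). Starts flat on the bench.
- gauge_grip (a point): Point in the gauge's wooden grip block to pinch across its 24 mm width (y), 52.5 mm behind the gauge's origin and 30 mm above its underside; axes as gauge.
- gauge_tip (a point): Middle of the gauge's tip, on the underside, at x +75 mm of the gauge; axes as gauge.
- stand: Olive cast setting stand, a C-frame fixed to the bench. Origin: on the bench below the knob's axis; +x is the push-in direction, z up, the mouth at -x. Bed 52 wide, its top 40 mm up, from x -130 to +60 mm; foot plate 100 wide, 12 thick, x -140 to +90. Column at x +40 to +76. Overhanging arm: underside 86 mm, top 130 mm up, out to x -24.
- seat (a point): Middle of the end stop's face where it meets the bed: stand x +20 mm, 40 mm up; axes as stand. A seated gauge has its tip here, parallel to the stand. Two guide rails, 8 high and 28 mm apart, stand on the bed from stand x -30 to +15, with a flared entry widening to about 35 mm at x -50.
- stop: The steel end stop, a block 30 wide and 12 high across the end of the bed, part of the stand (same origin and axes as stand).
- foot: The steel presser foot, a disc 24 mm across hanging under the arm on the knob's axis. Origin: centre of its underside. It moves only up and down: 4 mm down per radian of clockwise spindle turn. It starts 4 to 9 mm above the top of a seated gauge.
- spindle: The screw spindle between the arm and the knob: a steel collar 34 mm across with a white line along its +x, z up, origin on the axis on top of the arm. It turns with the knob until the ratchet slips, then stands still. Friction needs about 0.25 N m to turn it, and it holds where it is left.
- knob: Dark knurled ratchet knob, 44 mm across, from 151 to 177 mm above the bench, axis upright, a white line on top along its +x, origin on the axis 142 mm up. At first its x is parallel to the spindle's. Once the foot presses on something, a torque of about 0.3 N m makes it slip past the spindle in clicks of 24 degrees (0.419 rad); in mid-click it kicks forward and the resistance drops below zero.
- knob_grip (a point): Centre of the knob, on its axis, 164 mm above the bench, where to grip it across any diameter. In all 1.5 to 3.1 rad of turning are needed to the end of the first click. Turning takes 0.25 N m until the foot touches, then rises over some 0.3 rad until the knob slips. Held still between small turns, about 0.07 is felt, then 0.15 to 0.2 before the slip and under 0 in mid-click.
- jar: Bystander: amber glass jar with a black lid, 52 mm across, 65 high, origin under its centre.
- awl: Bystander: awl with a dark wooden handle, 160 mm long, lying on the bench, origin at its middle.
- ringknife: Bystander: steel ring knife, 64 mm across, 30 high, origin under its centre.

How it is judged:
On the way, in this order (a step that is already met when the one before it is completed fails the run):
1. the gauge lies flat between the rails with its tip at the stop (x of gauge_tip in the frame of seat above -0.003 m and y of gauge_tip in the frame of seat between -0.005 and 0.005 m and z of gauge_tip in the frame of seat below 0.003 m and angle between the x axis of gauge and the x axis of stand, either way round below 0.12 rad), for 0.2 s.
2. the foot is down on the gauge and the knob has slipped by a click (angle between the x axis of knob and the x axis of spindle, either way round above 0.3 rad and contact force between foot and gauge above 5 N), for 0.1 s.
At the end, for the whole second after the job is handed in: The gauge lies flat on the bed between the rails, its tip within 3 mm of the stop and 5 mm of the middle, parallel to the stand within 0.12 rad and at rest; the foot presses on it with more than 5 N; the knob has clicked one to three times (0.30 to 1.4 rad past the spindle) (all of step 1 and all of step 2 and angle between the x axis of knob and the x axis of spindle, either way round below 1.4 rad and linear speed of gauge below 0.01 m/s); the robot touches nothing.
It fails at once if the knob clicks more than three times (angle between the x axis of knob and the x axis of spindle, either way round above 1.4 rad).
It fails at once if the gauge is rammed against the stop with more than 25 N (contact force between gauge and stop above 25 N).
It fails at once if the jar is moved by 20 mm (distance of jar from where it was at the start of the episode above 0.02 m).
It fails at once if the awl is moved by 20 mm (distance of awl from where it was at the start of the episode above 0.02 m).
It fails at once if the ring knife is moved by 20 mm (distance of ringknife from where it was at the start of the episode above 0.02 m).
It also fails if it takes over 72 s, if anything falls off the work surface, if the arm or the gripper's body presses on something with over 40 N, if the wrist force passes 120 N, or if a joint passes its speed limit or range.

## Working session

There is one attempt and no reset: what is moved stays moved. The work goes in short steps, Python scripts to look and compute and a tool call to move; the robot and the scene stay as the last step left them, time stands still between calls to the robot, and variables do not carry over. Pictures are saved under pics/ and viewed, and the job is handed in when it is done.

Besides the shell and the picture viewer there is one more tool, called after "Call:" as name(argument=value, ...) on one line, values as JSON. step_arm: Moves the arm, as the interface text tells. Its arguments: {"type":"object","properties":{"travel":{"type":"array"},"roll":{"type":"array"},"gripper":{"type":"number"},"newtons":{"type":"number"}},"required":["travel","roll"]}

```bash
mkdir -p pics; ls
cat > h.py <<'E'
import numpy as np, cv2, json
from rig import sensors, camera, manip, nets
def shot(n,f):
    c=camera(n); cv2.imwrite('pics/'+f+'.png',c['img'][:,:,::-1]); return c
def ray(c,p):
    K=np.array(c['intrinsics']);R=np.array(c['rotation']);o=np.array(c['origin'])
    d=R@np.linalg.inv(K)@np.array([p[0],p[1],1.]);return o,d/np.linalg.norm(d)
def atz(c,p,z):
    o,d=ray(c,p);return o+d*(z-o[2])/d[2]
def proj(c,P):
    K=np.array(c['intrinsics']);R=np.array(c['rotation']);o=np.array(c['origin'])
    q=K@(R.T@(np.array(P)-o));return q[:2]/q[2]
def tri(c1,p1,c2,p2):
    o1,d1=ray(c1,p1);o2,d2=ray(c2,p2)
    A=np.stack([d1,-d2],1);s=np.linalg.lstsq(A,o2-o1,rcond=None)[0]
    a=o1+d1*s[0];b=o2+d2*s[1];return (a+b)/2,np.linalg.norm(a-b)
E
python3 - <<'E'
from h import *
t=shot('top','t0');s=shot('side','s0')
np.set_printoptions(precision=4,suppress=True)
for c in(t,s): print(c['origin'],c['rotation'],c['intrinsics'])
for th in ['gauge','gauge_grip','gauge_tip','stand','seat','foot','knob','knob_grip','spindle','jar','awl','ringknife','stop']:
    try:
        print(th,[ (np.round(d['location']).tolist(),round(d['conf'],2)) for c in(t,s) for d in nets.look_for(th,c)[:2]])
    except Exception as e: print(th,e)
print(sensors.get_obs())
E
```

```text
pics
[ 0.4144 -0.0347  1.0815] [ 0.7162 -0.6951  0.0417 -0.0467] [[413.8387   0.     251.9066]
 [  0.     413.8387 189.4699]
 [  0.       0.       1.    ]]
[ 0.4075 -0.726   0.6319] [ 0.8889 -0.1097  0.0479 -0.4422] [[350.4466   0.     246.6871]
 [  0.     350.4466 191.9911]
 [  0.       0.       1.    ]]
gauge [([142.0, 209.0], 0.73), ([173.0, 134.0], 0.51), ([206.0, 163.0], 0.9)]
gauge_grip [([141.0, 212.0], 0.8), ([208.0, 165.0], 0.85)]
gauge_tip [([144.0, 211.0], 0.69), ([208.0, 163.0], 0.77)]
stand [([331.0, 190.0], 0.92), ([170.0, 135.0], 0.42), ([249.0, 266.0], 0.61)]
seat [([330.0, 190.0], 0.58), ([245.0, 269.0], 0.62)]
foot [([330.0, 191.0], 0.26), ([249.0, 263.0], 0.45)]
knob [([346.0, 193.0], 0.66), ([247.0, 230.0], 0.84)]
knob_grip [([344.0, 194.0], 0.59), ([249.0, 224.0], 0.83)]
spindle [([344.0, 196.0], 0.6), ([377.0, 272.0], 0.59), ([246.0, 227.0], 0.7), ([265.0, 163.0], 0.48)]
jar [([171.0, 135.0], 0.55), ([266.0, 161.0], 0.9)]
awl [([253.0, 108.0], 0.77), ([310.0, 200.0], 0.87)]
ringknife [([377.0, 264.0], 0.79), ([347.0, 196.0], 0.6), ([176.0, 341.0], 0.82)]
stop [([239.0, 271.0], 0.39)]
{'clock': 1.4, 'qpos': array([-1.3135,  0.4174, -0.0103,  1.6136,  0.0047,  1.1108, -0.053 ]), 'joint_vel': array([ 0.0006,  0.0012,  0.0009,  0.0001, -0.0005,  0.0013, -0.0003]), 'joint_efforts': array([ -0.0001, -86.4216,   0.6782, -43.5203,   0.0192,   0.0019,
         0.    ]), 'tool_pos': array([0.184 , 0.5973, 0.2313]), 'tool_rot': array([ 0.8045,  0.594 , -0.    ,  0.    ]), 'wrist_force': array([-0.0225,  0.5226, -0.1547]), 'moment': array([-0.0374,  0.0109, -0.0179]), 'grip_width': 0.08546156886342006}
```

```bash
sed -i "s/R=np.array(c\['rotation'\])/R=Rot.from_quat(c['rotation']).as_matrix()/; s/^import numpy.*/&\nfrom scipy.spatial.transform import Rotation as Rot/" h.py
python3 - <<'E'
import cv2
for f in('t0','s0'):
    i=cv2.imread(f'pics/{f}.png'); cv2.imwrite(f'pics/{f}b.png',cv2.resize(i,(800,600),interpolation=cv2.INTER_CUBIC))
E
```

```text
(no output)
```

View pics/t0b.png

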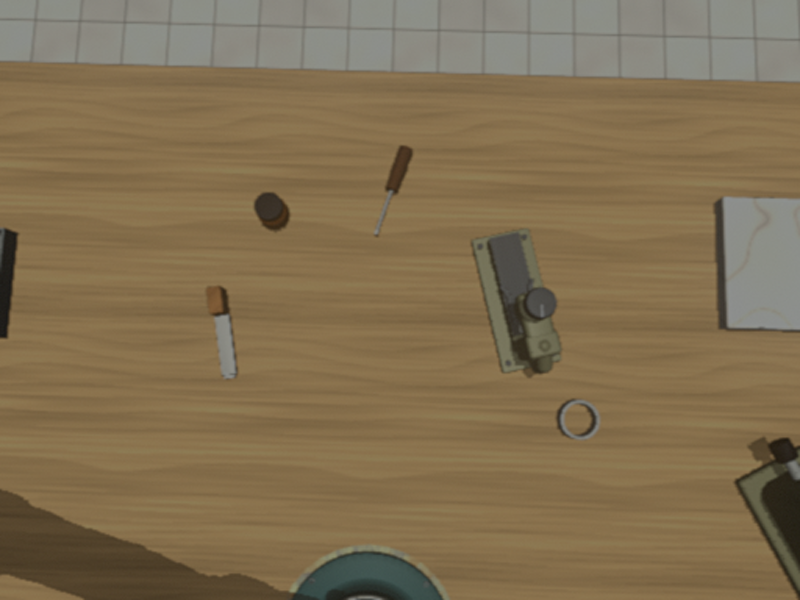

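View pics/s0b.png

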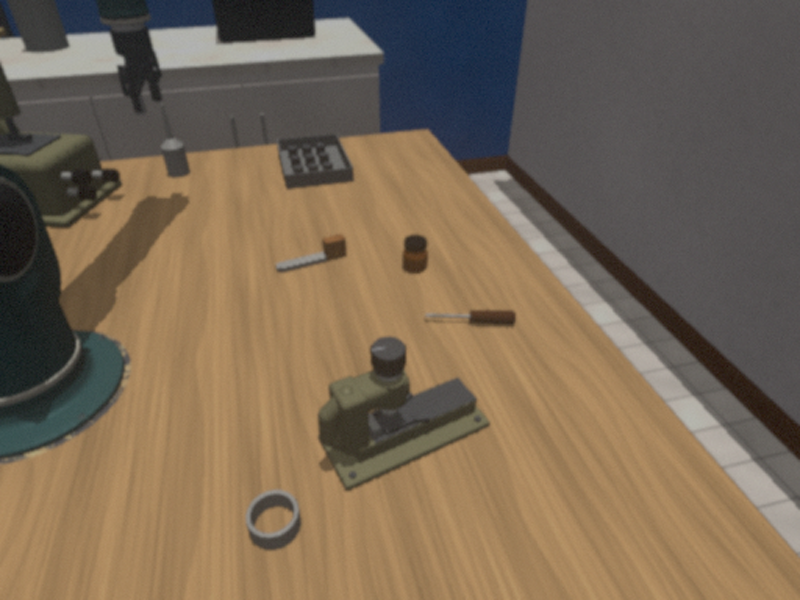

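Run:
```python
import cv2
def crop(f,x,y,w,h,k,o):
    i=cv2.imread(f'pics/{f}.png')[y:y+h,x:x+w]; cv2.imwrite(f'pics/{o}.png',cv2.resize(i,None,fx=k,fy=k,interpolation=cv2.INTER_CUBIC))
crop('t0',290,140,80,106,5.6,'ct'); crop('s0',195,205,130,110,6,'cs'); crop('t0',115,170,60,80,7,'cgt'); crop('s0',165,140,70,45,10,'cgs')
```

```text
(no output)
```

View pics/ct.png

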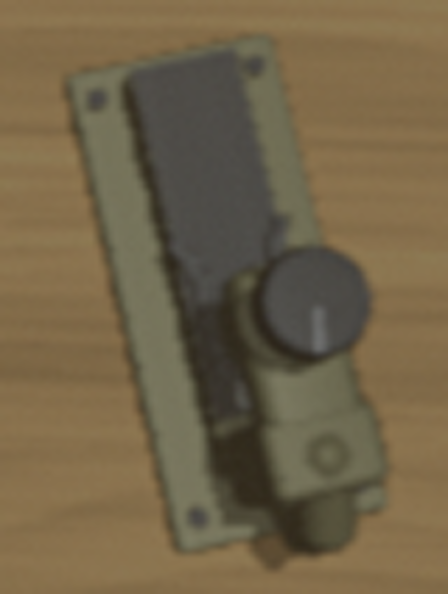

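View pics/cs.png

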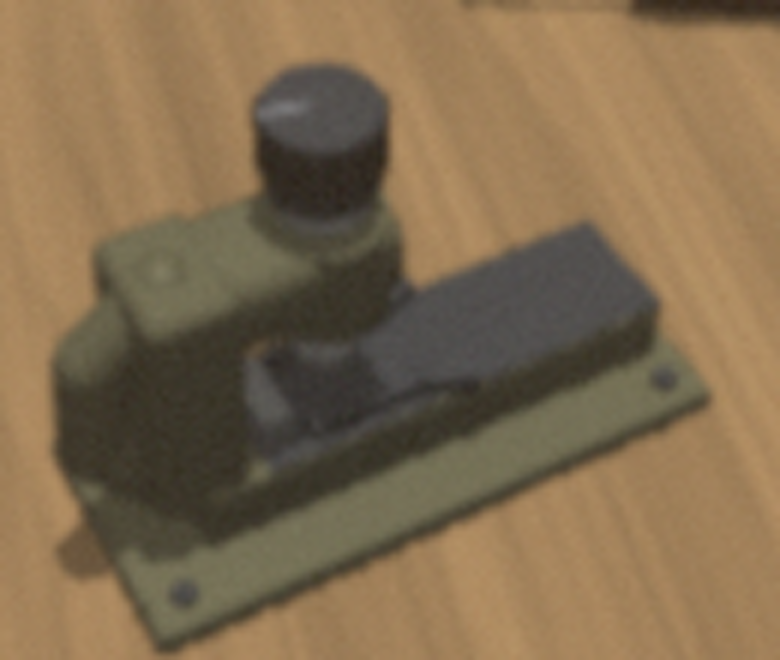

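View pics/cgt.png

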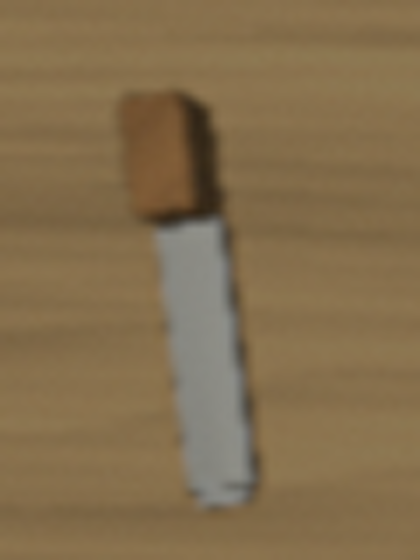

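View pics/cgs.png

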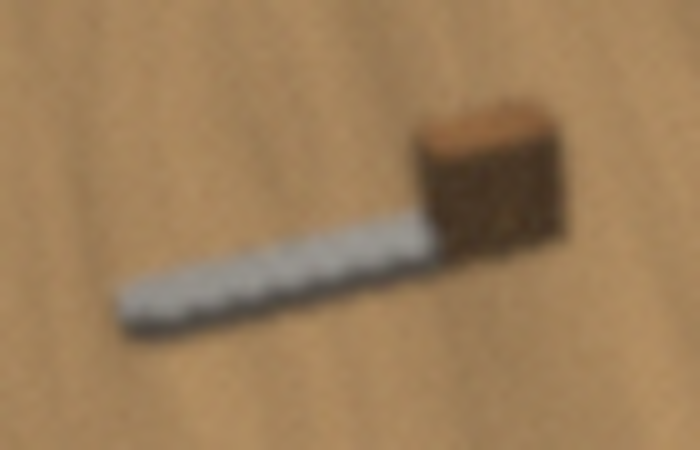

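```bash
cat > fit.py <<'E'
from h import *
from scipy.optimize import least_squares
def U(p,k,ox,oy): return np.array([(p[0]+.5)/k-.5+ox,(p[1]+.5)/k-.5+oy])
def fit(obs,x0,z0=0.):
    def P(q,X):
        c,s=np.cos(q[2]),np.sin(q[2]);X=np.array(X)/1000
        return [q[0]+c*X[0]-s*X[1],q[1]+s*X[0]+c*X[1],z0+X[2]]
    f=lambda q:np.concatenate([proj(c,P(q,X))-p for c,X,p in obs])
    r=least_squares(f,x0,loss='soft_l1',x_scale=[.1,.1,1]);return r.x,f(r.x).reshape(-1,2)
E
python3 - <<'E'
from fit import *
np.set_printoptions(precision=4,suppress=True)
t=camera('top');s=camera('side')
T=lambda p:U(p,5.6,290,140);S=lambda p:U(p,6,195,205)
ob=[(t,(-140,50,12),T((272,38))),(t,(-140,-50,12),T((70,80))),(t,(90,-50,12),T((182,550))),(t,(90,50,12),T((385,508))),
(t,(-130,-26,40),T((130,75))),(t,(-130,26,40),T((238,52))),(t,(0,0,177),T((314,300))),
(s,(-140,50,12),S((708,390))),(s,(90,50,12),S((165,628))),(s,(-130,26,40),S((657,300))),(s,(-130,-26,40),S((588,222))),(s,(0,0,177),S((320,107)))]
q,r=fit(ob,[.4,-.25,-3.0]);print('stand',q,np.degrees(q[2]));print(r)
for cc in(t,s):
  q2,_=fit([o for o in ob if o[0] is cc],q);print(q2)
T=lambda p:U(p,7,115,170);S=lambda p:U(p,10,165,140)
ob=[(t,(-75,-12,46),T((120,95))),(t,(-75,12,46),T((180,92))),(t,(-30,12,46),T((192,212))),(t,(-30,-12,46),T((138,218))),
(t,(75,-9,12),T((198,505))),(t,(69,-12,12),T((190,490))),
(s,(-75,12,46),S((557,130))),(s,(-30,12,46),S((428,155))),(s,(-30,-12,46),S((418,125))),(s,(-75,-12,46),S((540,100))),(s,(-75,12,0),S((562,238))),(s,(-30,12,0),S((450,262))),(s,(75,9,0),S((132,335)))]
q,r=fit(ob,[.4,.25,-3.0]);print('gauge',q,np.degrees(q[2]));print(r)
for cc in(t,s):
  q2,_=fit([o for o in ob if o[0] is cc],q);print(q2)
import pickle
for n,p in dict(jar=((266,161)),awl=(310,200),ring=(176,341)).items(): print(n,atz(s,p,.03))
for n,p in dict(jar=((171,135)),awl=(253,108),ring=(370,268)).items(): print(n,atz(t,p,.03))
print(sensors.get_obs()['clock'])
E
```

```text
stand [ 0.5247 -0.2339 -2.9009] -166.20831072684098
[[ 0.0591 -0.9591]
 [-0.8556 -0.6445]
 [-0.7935  1.4955]
 [ 0.8888  0.802 ]
 [-0.3295 -0.2519]
 [ 0.1406 -0.3208]
 [ 0.5047  0.5998]
 [ 1.1608 -0.4521]
 [-1.2042  1.603 ]
 [ 0.9496  0.5988]
 [-0.3485 -0.9491]
 [ 0.0566 -1.087 ]]
[ 0.5249 -0.234  -2.9011]
[ 0.5245 -0.2339 -2.9001]
gauge [ 0.479   0.2551 -2.9652] -169.89600529390881
[[-0.4054  0.3743]
 [ 0.44   -0.5712]
 [ 0.7312 -0.2101]
 [-1.0213  0.3195]
 [-0.0979  0.7268]
 [-0.3781  0.7113]
 [ 0.9872 -0.5011]
 [ 0.7885  0.0297]
 [-0.5857 -0.4328]
 [ 0.1439 -0.8754]
 [ 1.2552  0.6168]
 [-0.3192  1.321 ]
 [ 0.1748  1.0903]]
[ 0.4796  0.2548 -2.9618]
[ 0.478   0.2578 -3.0029]
jar [0.6881 0.191  0.03  ]
awl [ 0.7487 -0.0328  0.03  ]
ring [ 0.3571 -0.3581  0.03  ]
jar [0.6834 0.1899 0.03  ]
awl [ 0.7622 -0.0216  0.03  ]
ring [ 0.3577 -0.3261  0.03  ]
1.5
```

```bash
cat > go.py <<'E'
import sys
from h import *
def go(x,y,z,yaw,p=None,R=None):
    """target TCP, yaw = world angle (deg) of tool x"""
    o=sensors.get_obs(); p=np.array(o['tool_pos']) if p is None else p
    R=Rot.from_quat(o['tool_rot']).as_matrix()
    a=np.degrees(np.arctan2(R[1,0],R[0,0]))
    d=R.T@(np.array([x,y,z])-p)*100
    r=-((yaw-a+180)%360-180)
    print('travel',np.round(d,2),'roll',round(r,2),'| yaw now',round(a,2),'tilt',R[2,2].round(5),'p',p.round(4),'q',np.round(o['qpos'],2),'t',o['clock'])
if __name__=='__main__': go(*map(float,sys.argv[1:5]))
E
python3 go.py 0.5307 0.2643 0.12 100.1
```

```text
travel [-21.62  42.94  11.13] roll -27.22 | yaw now 72.88 tilt -1.0 p [0.184  0.5973 0.2312] q [-1.31  0.42 -0.01  1.61  0.    1.11 -0.05] t 1.5
```

Call:
step_arm(travel=[[-2.16, 4.29, 1.1], [-4.3, 8.6, 2.2], [-6.5, 12.9, 3.3], [-8.6, 17.2, 4.5], [-10.8, 21.5, 5.6], [-13, 25.8, 6.7], [-15.1, 30.1, 7.8], [-17.3, 34.4, 8.9], [-21.62, 42.94, 11.1], [-21.62, 42.94, 11.1]], roll=[-3, -6, -9, -12, -15, -18, -21, -24, -27.2, -27.2], gripper=-1)

```text
clock: 2.5
tool_pos: [0.5321, 0.2625, 0.12]
tool_rot: [0.641, 0.767, 0.0, 0.0]
wrist_force: [0.9, 0.8, -0.7]
grip_width: 0.0852
```

```bash
python3 go.py 0.5307 0.2643 0.011 100.1
```

```text
travel [ 0.2  -0.11 10.9 ] roll 0.09 | yaw now 100.19 tilt -1.0 p [0.5321 0.2625 0.12  ] q [-0.55  0.49  0.05  1.79 -0.03  0.86  1.26] t 2.5
```

Call:
step_arm(travel=[[0.1, 0, 3], [0.1, -0.1, 6], [0.1, -0.1, 9], [0.1, -0.1, 10.9], [0.1, -0.1, 10.9], [0.1, -0.1, 10.9]], roll=[0, 0, 0, 0, 0, 0])

```text
clock: 3.1
tool_pos: [0.5298, 0.2652, 0.0118]
tool_rot: [0.642, 0.767, 0.0, 0.0]
wrist_force: [0.9, -0.1, 0.5]
grip_width: 0.0853
```

```bash
python3 go.py 0.5307 0.2643 0.011 100.1
python3 - <<'E'
from h import *
for n in('top','side'):
    c=shot(n,'a_'+n)
    i=cv2.imread(f'pics/a_{n}.png'); x,y=(90,150) if n=='top' else (150,60)
    cv2.imwrite(f'pics/a_{n}c.png',cv2.resize(i[y:y+120,x:x+120],None,fx=5,fy=5,interpolation=cv2.INTER_CUBIC))
E
```

```text
travel [-0.1   0.08  0.08] roll -0.02 | yaw now 100.08 tilt -1.0 p [0.5298 0.2652 0.0118] q [-0.55  0.65  0.04  1.83 -0.04  0.66  1.26] t 3.1
```

View pics/a_sidec.png

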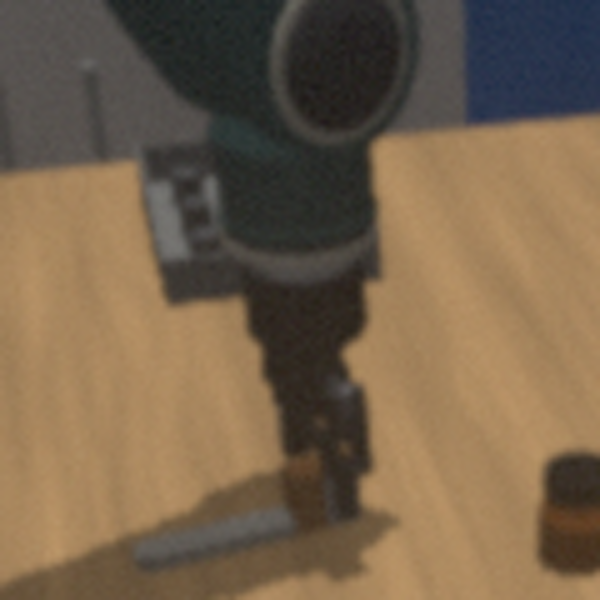

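Call:
step_arm(travel=[[0, 0, 0], [0, 0, 0], [0, 0, 0], [0, 0, 0], [0, 0, 0], [0, 0, 0], [0, 0, 0], [0, 0, 0]], roll=[0, 0, 0, 0, 0, 0, 0, 0], gripper=1, newtons=50)

```text
clock: 4.0
tool_pos: [0.5298, 0.2651, 0.0116]
tool_rot: [0.642, 0.766, 0.0, 0.0]
wrist_force: [-0.5, -0.5, 5.1]
grip_width: 0.0233
```

```bash
python3 go.py 0.5307 0.2643 0.011 100.1
python3 - <<'E'
from h import *
for n in('top','side'):
    c=shot(n,'b_'+n)
    i=cv2.imread(f'pics/b_{n}.png'); x,y=(90,150) if n=='top' else (150,60)
    cv2.imwrite(f'pics/b_{n}c.png',cv2.resize(i[y:y+120,x:x+120],None,fx=5,fy=5,interpolation=cv2.INTER_CUBIC))
E
```

```text
travel [-0.1   0.08  0.06] roll -0.02 | yaw now 100.08 tilt -1.0 p [0.5298 0.2651 0.0116] q [-0.55  0.65  0.04  1.83 -0.04  0.66  1.26] t 4.0
```

View pics/b_sidec.png

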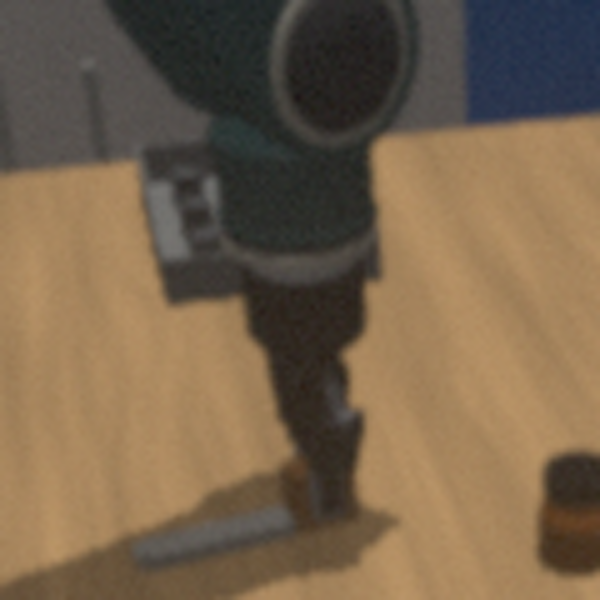

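View pics/b_topc.png

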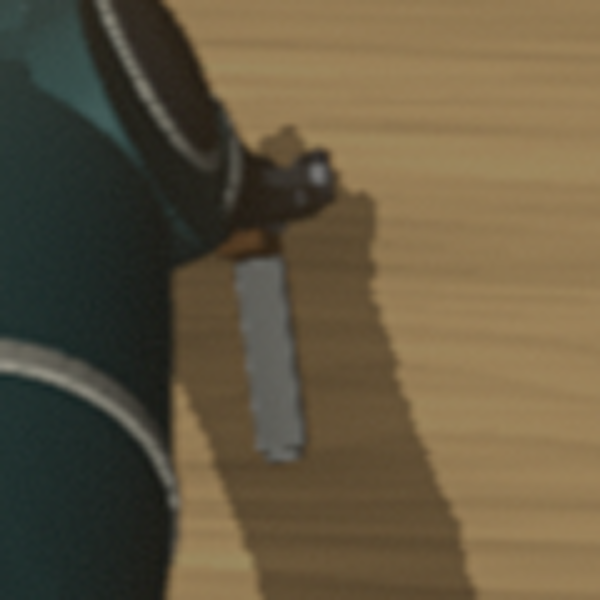

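Call:
step_arm(travel=[[0, 0, -3], [0, 0, -7], [0, 0, -10], [0, 0, -12], [0, 0, -12]], roll=[0, 0, 0, 0, 0])

```text
clock: 4.6
tool_pos: [0.5307, 0.2656, 0.1339]
tool_rot: [0.642, 0.766, 0.002, 0.001]
wrist_force: [0.7, -0.2, -2.8]
grip_width: 0.0235
```

```bash
python3 go.py 0.7063 -0.1893 0.100 103.8
```

```text
travel [-47.87   9.32   3.37] roll -3.72 | yaw now 100.08 tilt -0.99999 p [0.5307 0.2656 0.1339] q [-0.56  0.47  0.05  1.78 -0.03  0.89  1.26] t 4.6
```

Call:
step_arm(travel=[[-3, 0.6, 0], [-8, 1.6, 0], [-13, 2.6, 0], [-18, 3.6, 0], [-23, 4.5, 0], [-28, 5.5, 0], [-33, 6.5, 0], [-38, 7.5, 0], [-43, 8.4, 0], [-46, 9, 0]], roll=[0, 0, -0.5, -1, -1.5, -2, -2.5, -3, -3.7, -3.7])

```text
clock: 5.6
tool_pos: [0.6983, -0.1757, 0.1296]
tool_rot: [0.618, 0.786, -0.001, -0.001]
wrist_force: [0.5, 0.6, -2.1]
grip_width: 0.0235
```

```bash
python3 go.py 0.7063 -0.1893 0.100 103.8
```

```text
travel [-1.51  0.46  2.96] roll -0.11 | yaw now 103.69 tilt -1.0 p [ 0.6983 -0.1757  0.1296] q [ 0.13  0.69  0.12  1.43 -0.09  1.03  2.07] t 5.6
```

Call:
step_arm(travel=[[-1, 0.2, 1.5], [-1.7, 0.4, 3], [-1.7, 0.4, 3], [-1.7, 0.4, 3]], roll=[0, 0, 0, 0])

```text
clock: 6.0
tool_pos: [0.7062, -0.1858, 0.1004]
tool_rot: [0.617, 0.787, -0.0, -0.001]
wrist_force: [0.5, 0.5, -2.2]
grip_width: 0.0237
```

```bash
python3 go.py 0.7063 -0.1893 0.06 103.8
python3 - <<'E'
from h import *
for n in('top','side'):
    c=shot(n,'c_'+n)
    i=cv2.imread(f'pics/c_{n}.png'); x,y=(270,90) if n=='top' else (200,160)
    cv2.imwrite(f'pics/c_{n}c.png',cv2.resize(i[y:y+150,x:x+150],None,fx=4,fy=4,interpolation=cv2.INTER_CUBIC))
E
```

```text
travel [-0.34 -0.07  4.04] roll 0.07 | yaw now 103.87 tilt -1.0 p [ 0.7062 -0.1858  0.1004] q [ 0.14  0.73  0.12  1.41 -0.09  1.    2.09] t 6.0
```

View pics/c_sidec.png

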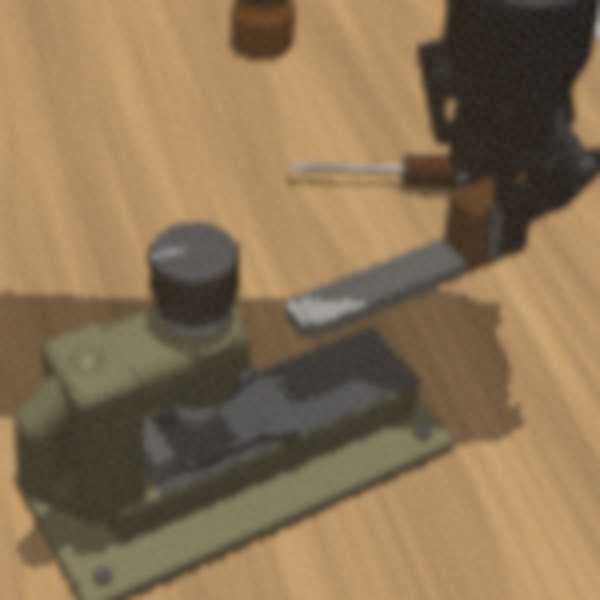

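View pics/c_topc.png

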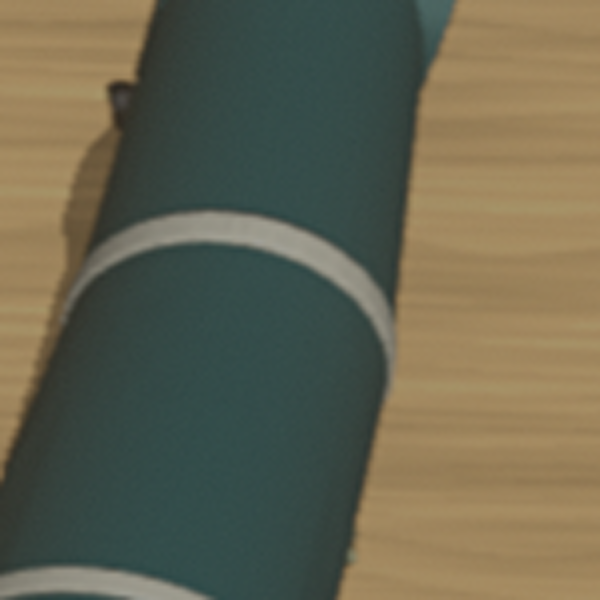

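```bash
cat > pred.py <<'E'
from h import *
def pred(c,off=(200,160),k=4,dx=.0518):
    o=sensors.get_obs();p=np.array(o['tool_pos']);R=Rot.from_quat(o['tool_rot']).as_matrix()
    # gauge x = tool -y ; gauge y = tool -x ; gauge z=-tool z
    for X in [(75,-9,12),(75,9,12),(69,12,12),(75,9,0),(-30,12,46),(-30,-12,46),(-30,12,0)]:
        g=np.array(X)/1000+[dx,0,-.0116]
        w=p+R@np.array([-g[0]*0-g[1]*1,0,0])+R@np.array([0,-g[0],0])+R@np.array([0,0,-g[2]])
        print(X,((proj(c,w)-off+.5)*k-.5).round(0), w.round(4))
E
python3 - <<'E'
from pred import *
c=camera('side');pred(c)
E
```

```text
(75, -9, 12) [286. 301.] [ 0.5817 -0.208   0.1024]
(75, 9, 12) [304. 322.] [ 0.586  -0.2254  0.1024]
(69, 12, 12) [316. 322.] [ 0.5926 -0.2269  0.1024]
(75, 9, 0) [303. 338.] [ 0.5861 -0.2254  0.0904]
(-30, 12, 46) [475. 215.] [ 0.6887 -0.2032  0.1365]
(-30, -12, 46) [449. 190.] [ 0.6829 -0.1799  0.1365]
(-30, 12, 0) [466. 277.] [ 0.6887 -0.2032  0.0905]
```

Call:
step_arm(travel=[[-0.2, 0, 1.5], [-0.2, 0, 3], [-0.2, 0, 4], [-0.2, 0, 4], [-0.2, 0, 4]], roll=[0, 0, 0, 0, 0])

```text
clock: 6.65
tool_pos: [0.707, -0.1896, 0.061]
tool_rot: [0.617, 0.787, -0.0, -0.0]
wrist_force: [0.3, -0.6, -2.2]
grip_width: 0.0234
```

```bash
python3 go.py 0.7063 -0.1893 0.052 103.8
python3 - <<'E'
from h import *
for n in('side',):
    c=shot(n,'d_'+n)
    i=cv2.imread(f'pics/d_{n}.png'); x,y=(200,190) 
    cv2.imwrite(f'pics/d_{n}c.png',cv2.resize(i[y:y+110,x:x+140],None,fx=5.5,fy=5.5,interpolation=cv2.INTER_CUBIC))
E
```

```text
travel [ 0.04 -0.06  0.9 ] roll -0.02 | yaw now 103.78 tilt -1.0 p [ 0.707  -0.1896  0.061 ] q [ 0.15  0.78  0.11  1.43 -0.1   0.94  2.1 ] t 6.65
```

View pics/d_sidec.png

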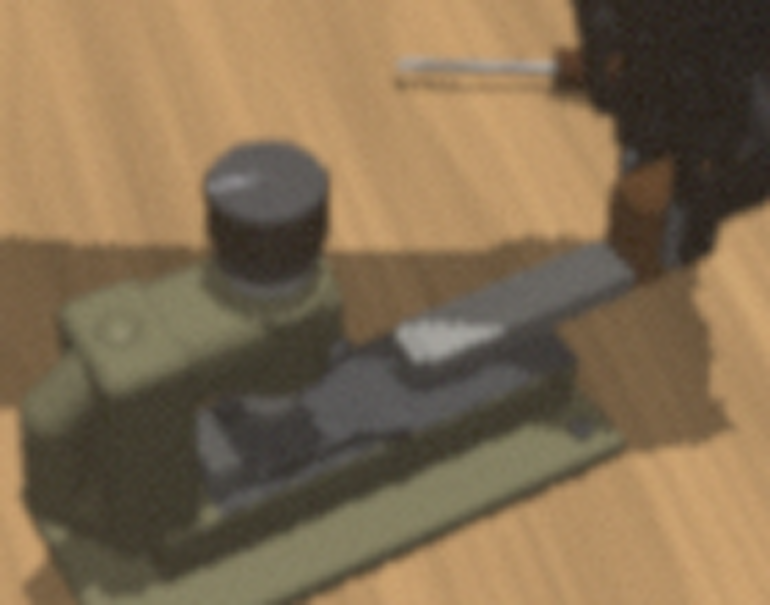

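Call:
step_arm(travel=[[0, 0, 0.4], [0, 0, 0.8], [0, 0, 0.8], [0, 0, 0.8]], roll=[0, 0, 0, 0])

```text
clock: 7.1
tool_pos: [0.707, -0.1896, 0.0533]
tool_rot: [0.617, 0.787, -0.0, -0.0]
wrist_force: [-0.3, 0.4, -1.7]
grip_width: 0.0232
```

Call:
step_arm(travel=[[0, 0, 0.1], [0, 0, 0.15], [0, 0, 0.15]], roll=[0, 0, 0])

```text
clock: 7.4
tool_pos: [0.7071, -0.1895, 0.0518]
tool_rot: [0.617, 0.787, -0.0, -0.0]
wrist_force: [-0.3, -0.7, -3.5]
grip_width: 0.0235
```

Call:
step_arm(travel=[[0, 0, 0.05], [0, 0, 0.1], [0, 0, 0.1]], roll=[0, 0, 0])

```text
clock: 7.7
tool_pos: [0.7074, -0.1897, 0.0514]
tool_rot: [0.617, 0.787, 0.0, 0.0]
wrist_force: [0.8, -0.3, 5.1]
grip_width: 0.0232
```

Call:
step_arm(travel=[[0, -0.8, -0.06], [0, -1.6, -0.06], [0, -2.4, -0.06], [0, -3.2, -0.06], [0, -4, -0.06], [0, -4, -0.06]], roll=[0, 0, 0, 0, 0, 0])

```text
clock: 8.3
tool_pos: [0.6669, -0.1998, 0.0516]
tool_rot: [0.618, 0.787, -0.0, -0.0]
wrist_force: [-4.2, -2.1, 4.7]
grip_width: 0.0233
```

```bash
cat > st.py <<'E'
from h import *
o=sensors.get_obs();p=np.array(o['tool_pos'])-[.5247,-.2339,0]
a=-2.9009;print('stand xy',p[0]*np.cos(a)+p[1]*np.sin(a),-p[0]*np.sin(a)+p[1]*np.cos(a),'z',p[2],'F',o['wrist_force'],'M',o['moment'],o['clock'])
E
python3 st.py
```

```text
stand xy -0.14618287104543704 0.0008038530275484637 z 0.051556555767315555 F [-4.24274497 -2.12102684  4.74819156] M [-0.35581763  1.10792704  0.01755773] 8.3
```

Call:
step_arm(travel=[[0, 0, -0.04], [0, 0, -0.04]], roll=[0, 0])

```text
clock: 8.5
tool_pos: [0.668, -0.1992, 0.0516]
tool_rot: [0.617, 0.787, -0.0, -0.0]
wrist_force: [-2.4, -0.4, 3.2]
grip_width: 0.0236
```

```bash
python3 st.py
python3 - <<'E'
from h import *
for n in('side',):
    c=shot(n,'e_'+n)
    i=cv2.imread(f'pics/e_{n}.png'); x,y=(200,190) 
    cv2.imwrite(f'pics/e_{n}c.png',cv2.resize(i[y:y+110,x:x+140],None,fx=5.5,fy=5.5,interpolation=cv2.INTER_CUBIC))
E
```

```text
stand xy -0.14740442933265424 0.00044760405740586207 z 0.05158380275718174 F [-2.42107081 -0.40905786  3.15099394] M [-0.26595124  0.73776136 -0.01295481] 8.5
```

View pics/e_sidec.png

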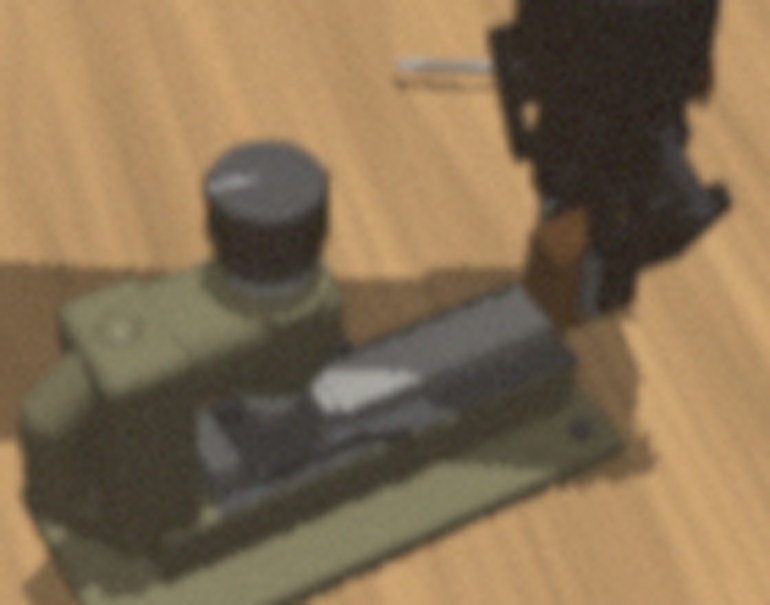

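Call:
step_arm(travel=[[0, -0.5, -0.02], [0, -1, -0.02], [0, -1.5, -0.02], [0, -2, -0.02], [0, -2.4, -0.02], [0, -2.8, -0.02], [0, -3.1, -0.02], [0, -3.2, -0.02], [0, -3.2, -0.02]], roll=[0, 0, 0, 0, 0, 0, 0, 0, 0])

```text
clock: 9.45
tool_pos: [0.6371, -0.2067, 0.0521]
tool_rot: [0.617, 0.787, 0.0, 0.0]
wrist_force: [0.5, 0.2, -2.0]
grip_width: 0.0234
```

```bash
python3 st.py
python3 - <<'E'
from h import *
for n in('side',):
    c=shot(n,'f_'+n)
    i=cv2.imread(f'pics/f_{n}.png'); x,y=(200,190) 
    cv2.imwrite(f'pics/f_{n}c.png',cv2.resize(i[y:y+110,x:x+140],None,fx=5.5,fy=5.5,interpolation=cv2.INTER_CUBIC))
E
```

```text
stand xy -0.1156746285955859 0.00041638840526468657 z 0.05208821650301647 F [ 0.47790212  0.21749919 -2.02982069] M [ 0.05797677 -0.01867771 -0.04549571] 9.45
```

View pics/f_sidec.png

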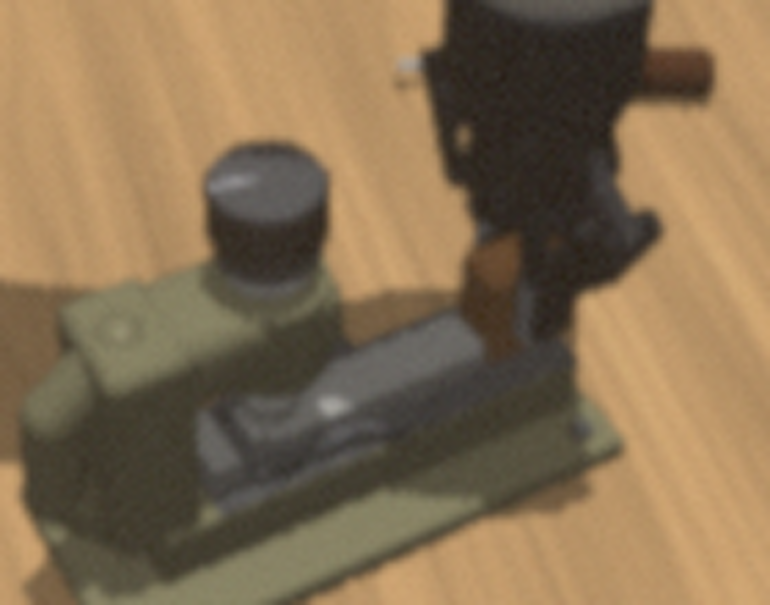

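Call:
step_arm(travel=[[0, -0.15, 0], [0, -0.3, 0], [0, -0.45, 0], [0, -0.55, 0], [0, -0.6, 0], [0, -0.6, 0]], roll=[0, 0, 0, 0, 0, 0])

```text
clock: 10.1
tool_pos: [0.6313, -0.2082, 0.0521]
tool_rot: [0.617, 0.787, -0.0, 0.0]
wrist_force: [0.2, 0.3, -2.4]
grip_width: 0.0231
```

```bash
python3 st.py
```

```text
stand xy -0.10964257583161098 0.00042769264890756 z 0.05208002584966152 F [ 0.21142491  0.30719252 -2.36881975] M [ 0.01881721 -0.07715325  0.04994192] 10.1
```

Expected contact in about 3 mm; 1 mm steps now.

Call:
step_arm(travel=[[0, -0.07, 0.02], [0, -0.14, 0.02], [0, -0.2, 0.02], [0, -0.2, 0.02]], roll=[0, 0, 0, 0])

```text
clock: 10.5
tool_pos: [0.6293, -0.2087, 0.0518]
tool_rot: [0.617, 0.787, -0.0, 0.0]
wrist_force: [-0.1, 0.7, -2.9]
grip_width: 0.0236
```

```bash
python3 st.py
```

```text
stand xy -0.10760736719856455 0.0004637666349022948 z 0.051833519303046666 F [-0.10793368  0.74974409 -2.93618631] M [ 0.02432578 -0.06820964 -0.02600382] 10.5
```

Call:
step_arm(travel=[[0, -0.05, 0], [0, -0.1, 0], [0, -0.1, 0]], roll=[0, 0, 0])

```text
clock: 10.8
tool_pos: [0.6289, -0.2087, 0.0521]
tool_rot: [0.617, 0.787, 0.0, 0.0]
wrist_force: [2.8, 0.7, -2.0]
grip_width: 0.0234
```

```bash
python3 st.py
```

```text
stand xy -0.10719334066082215 0.00040228413091435156 z 0.052074977357601235 F [ 2.8363432   0.73398876 -2.00280456] M [ 0.22815795 -0.83055697 -0.03176056] 10.8
```

Call:
step_arm(travel=[[0, -0.02, 0.04], [0, -0.04, 0.06], [0, -0.04, 0.06]], roll=[0, 0, 0])

```text
clock: 11.1
tool_pos: [0.6289, -0.2087, 0.0517]
tool_rot: [0.617, 0.787, 0.0, 0.001]
wrist_force: [6.7, 0.8, 1.1]
grip_width: 0.0236
```

```bash
python3 st.py
```

```text
stand xy -0.10722261092581901 0.0004065522123255644 z 0.051729972040789406 F [6.69659644 0.77405339 1.05385909] M [ 0.28293472 -1.05261893 -0.04808875] 11.1
```

Call:
step_arm(travel=[[0, 0, 0], [0, 0, 0], [0, 0, 0], [0, 0, 0]], roll=[0, 0, 0, 0])

```text
clock: 11.5
tool_pos: [0.6289, -0.2087, 0.0517]
tool_rot: [0.617, 0.787, 0.0, 0.001]
wrist_force: [5.9, 2.1, 0.0]
grip_width: 0.0234
```

Call:
step_arm(travel=[[0, 0, 0], [0, 0, 0], [0, 0, 0], [0, 0, 0], [0, 0, 0]], roll=[0, 0, 0, 0, 0], gripper=-0.2)

```text
clock: 12.0
tool_pos: [0.6279, -0.209, 0.0512]
tool_rot: [0.617, 0.787, -0.0, -0.0]
wrist_force: [-0.0, 0.9, -0.4]
grip_width: 0.0515
```

```bash
python3 st.py
python3 - <<'E'
from h import *
from pred import pred
for n in('side',):
    c=shot(n,'g_'+n)
    i=cv2.imread(f'pics/g_{n}.png'); x,y=(200,190) 
    cv2.imwrite(f'pics/g_{n}c.png',cv2.resize(i[y:y+110,x:x+140],None,fx=5.5,fy=5.5,interpolation=cv2.INTER_CUBIC))
E
```

```text
stand xy -0.10619383279699618 0.00045959987480374137 z 0.05122814923862734 F [-0.02176109  0.9166257  -0.38048875] M [-0.02706945  0.01965654  0.03300806] 12.0
```

View pics/g_sidec.png

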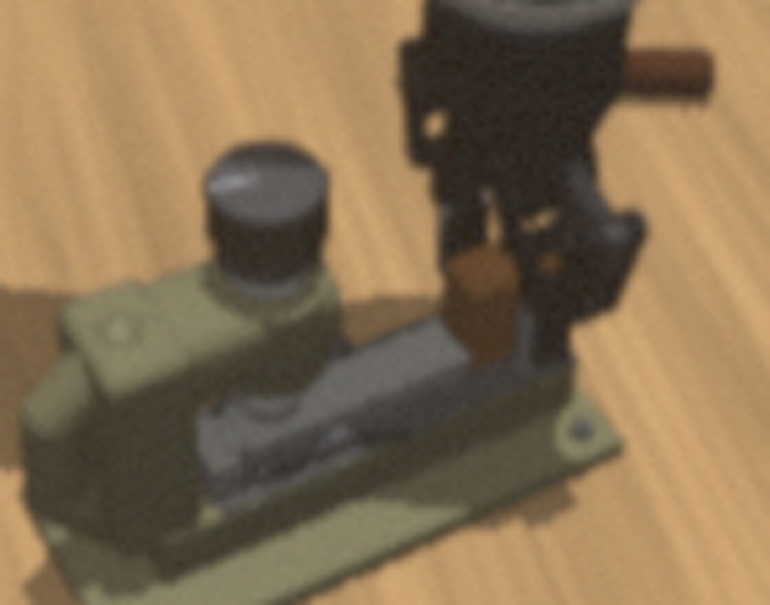

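Call:
step_arm(travel=[[0, 0, -1], [0, 0, -3], [0, 0, -7], [0, 0, -12], [0, 0, -16], [0, 0, -17], [0, 0, -17]], roll=[0, 0, 0, 0, 0, 0, 0])

```text
clock: 12.75
tool_pos: [0.6287, -0.2092, 0.2237]
tool_rot: [0.617, 0.787, 0.001, 0.002]
wrist_force: [0.4, -0.5, -0.7]
grip_width: 0.0515
```

```bash
python3 go.py 0.5247 -0.2339 0.21 103.8;  python3 - <<'E'
from fit import *
np.set_printoptions(precision=4,suppress=True)
c=shot('side','i_side')
i=cv2.imread(f'pics/i_side.png')
cv2.imwrite(f'pics/i_sidec.png',cv2.resize(i[190:300,200:340],None,fx=5.5,fy=5.5,interpolation=cv2.INTER_CUBIC))
a=-2.9009;ca,sa=np.cos(a),np.sin(a)
def W(X):X=np.array(X)/1000;return [.5247+ca*X[0]-sa*X[1],-.2339+sa*X[0]+ca*X[1],X[2]]
for X in [(20,0,40),(20,0,52),(20,9,52),(-85,-12,86),(-85,12,86),(-85,12,52),(-130,12,86),(-130,-12,86),(-130,12,40)]:
  print(X,((proj(c,W(X))-(200,190)+.5)*5.5-.5).round(0))
E
```

```text
travel [  0.08 -10.69   1.33] roll -0.02 | yaw now 103.78 tilt -0.99999 p [ 0.6287 -0.2092  0.2237] q [ 0.18  0.49  0.13  1.53 -0.07  1.13  2.14] t 12.75
(20, 0, 40) [224. 452.]
(20, 0, 52) [223. 432.]
(20, 9, 52) [234. 448.]
(-85, -12, 86) [442. 259.]
(-85, 12, 86) [475. 297.]
(-85, 12, 52) [470. 357.]
(-130, 12, 86) [570. 259.]
(-130, -12, 86) [536. 222.]
(-130, 12, 40) [560. 338.]
```

View pics/i_sidec.png

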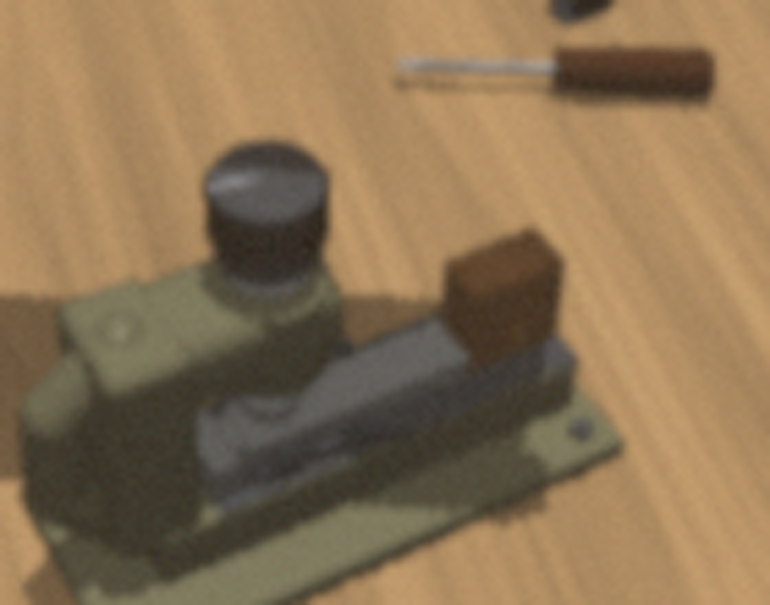

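Call:
step_arm(travel=[[0, -2, 0], [0, -5, 0], [0, -8, 0], [0, -10, 0], [0.08, -10.7, 0.5], [0.08, -10.7, 0.5], [0.08, -10.7, 0.5]], roll=[0, 0, 0, 0, 0, 0, 0], gripper=-1)

```text
clock: 13.5
tool_pos: [0.5245, -0.2331, 0.2155]
tool_rot: [0.617, 0.787, -0.0, -0.0]
wrist_force: [0.4, 0.3, 0.8]
grip_width: 0.0857
```

```bash
python3 go.py 0.5247 -0.2339 0.145 103.8
python3 - <<'E'
from fit import *
for n,x,y in (('side',180,150),('top',270,100)):
    c=shot(n,'j_'+n)
    i=cv2.imread(f'pics/j_{n}.png')
    cv2.imwrite(f'pics/j_{n}c.png',cv2.resize(i[y:y+150,x:x+150],None,fx=4,fy=4,interpolation=cv2.INTER_CUBIC))
E
```

```text
travel [-0.09  0.    7.05] roll 0.02 | yaw now 103.82 tilt -1.0 p [ 0.5245 -0.2331  0.2155] q [ 0.24  0.34  0.15  1.76 -0.06  1.04  2.23] t 13.5
```

View pics/j_sidec.png

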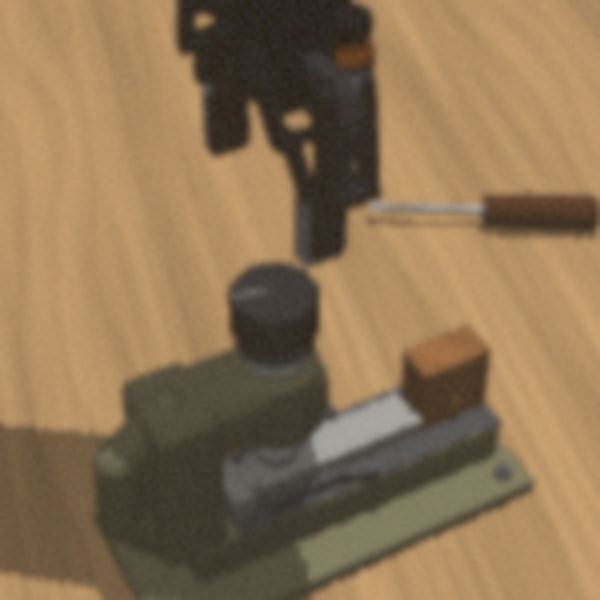

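Call:
step_arm(travel=[[-0.08, 0, 2], [-0.08, 0, 4], [-0.08, 0, 6], [-0.08, 0, 7.3], [-0.08, 0, 7.3], [-0.08, 0, 7.3]], roll=[0, 0, 0, 0, 0, 0])

```text
clock: 14.2
tool_pos: [0.5246, -0.2345, 0.1436]
tool_rot: [0.617, 0.787, -0.0, 0.0]
wrist_force: [0.3, -0.2, 0.8]
grip_width: 0.0854
```

```bash
python3 go.py 0.5247 -0.2339 0.142 103.8
python3 - <<'E'
from fit import *
for n,x,y in (('side',180,150),):
    c=shot(n,'k_'+n)
    i=cv2.imread(f'pics/k_{n}.png')
    cv2.imwrite(f'pics/k_{n}c.png',cv2.resize(i[y:y+150,x:x+150],None,fx=4,fy=4,interpolation=cv2.INTER_CUBIC))
E
```

```text
travel [0.05 0.03 0.16] roll -0.01 | yaw now 103.79 tilt -1.0 p [ 0.5246 -0.2345  0.1436] q [ 0.25  0.43  0.14  1.83 -0.08  0.89  2.24] t 14.2
```

View pics/k_sidec.png

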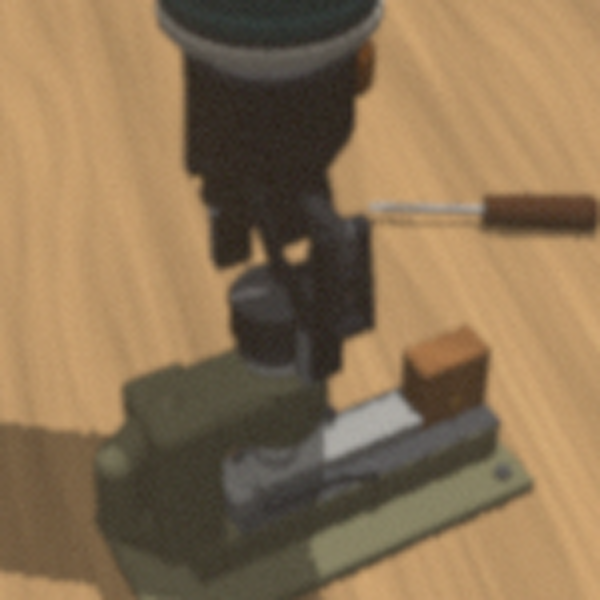

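Call:
step_arm(travel=[[0, 0, 0.1], [0, 0, 0.1], [0, 0, 0.1], [0, 0, 0.1], [0, 0, 0.1], [0, 0, 0.1], [0, 0, 0.1]], roll=[0, 0, 0, 0, 0, 0, 0], gripper=1, newtons=60)

```text
clock: 14.95
tool_pos: [0.5246, -0.2356, 0.1433]
tool_rot: [0.617, 0.787, -0.0, 0.001]
wrist_force: [-0.5, -4.7, 7.0]
grip_width: 0.0423
```

```bash
python3 st.py;python3 go.py 0.5247 -0.2339 0.142 103.8
python3 - <<'E'
from fit import *
for n,x,y in (('side',180,150),):
    c=shot(n,'l_'+n)
    i=cv2.imread(f'pics/l_{n}.png')
    cv2.imwrite(f'pics/l_{n}c.png',cv2.resize(i[y:y+150,x:x+150],None,fx=4,fy=4,interpolation=cv2.INTER_CUBIC))
E
```

```text
stand xy 0.00047033304869890843 0.0016379085505092783 z 0.1433122004926374 F [-0.52528778 -4.73058089  6.96252386] M [-0.93420898  0.14644145  0.05564983] 14.95
travel [0.16 0.05 0.13] roll -0.06 | yaw now 103.74 tilt -1.0 p [ 0.5246 -0.2356  0.1433] q [ 0.25  0.43  0.14  1.83 -0.08  0.89  2.24] t 14.95
```

View pics/l_sidec.png

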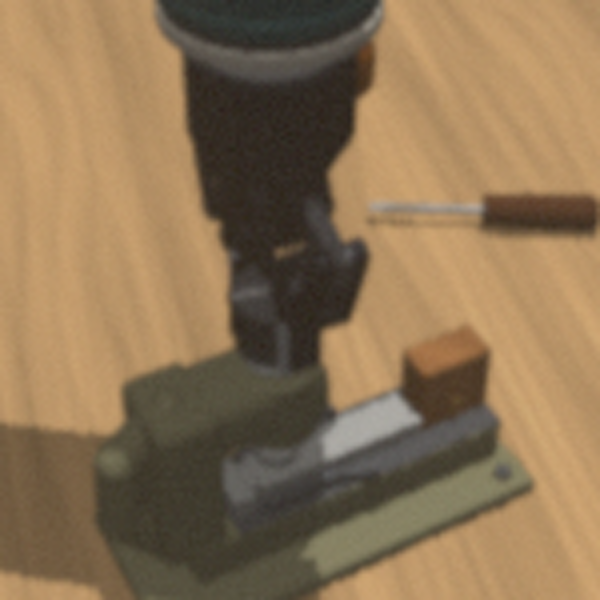

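Call:
step_arm(travel=[[-0.05, 0, -0.04], [-0.1, 0, -0.04], [-0.1, 0, -0.04], [-0.1, 0, -0.04], [-0.1, 0, -0.04], [-0.1, 0, -0.04], [-0.1, 0, -0.04], [-0.1, 0, -0.04]], roll=[0, 3, 8, 13, 18, 23, 28, 30])

```text
clock: 15.8
tool_pos: [0.5247, -0.2356, 0.1433]
tool_rot: [0.801, 0.599, 0.0, 0.001]
wrist_force: [-2.3, -0.6, 6.8]
grip_width: 0.0429
```

```bash
python3 st.py;python3 go.py 0.5247 -0.2339 0.142 103.8
python3 - <<'E'
from fit import *
for n,x,y in (('side',180,150),):
    c=shot(n,'m_'+n)
    i=cv2.imread(f'pics/m_{n}.png')
    cv2.imwrite(f'pics/m_{n}c.png',cv2.resize(i[y:y+150,x:x+150],None,fx=4,fy=4,interpolation=cv2.INTER_CUBIC))
E
```

```text
stand xy 0.0004135401403636305 0.001695500378519504 z 0.1432811693297851 F [-2.3169283  -0.64665692  6.81636021] M [-0.13154238  0.22647506  0.23002578] 15.8
travel [ 0.17 -0.05  0.13] roll -30.21 | yaw now 73.59 tilt -1.0 p [ 0.5247 -0.2356  0.1433] q [ 0.16  0.44  0.26  1.83 -0.14  0.89  1.77] t 15.8
```

View pics/m_sidec.png

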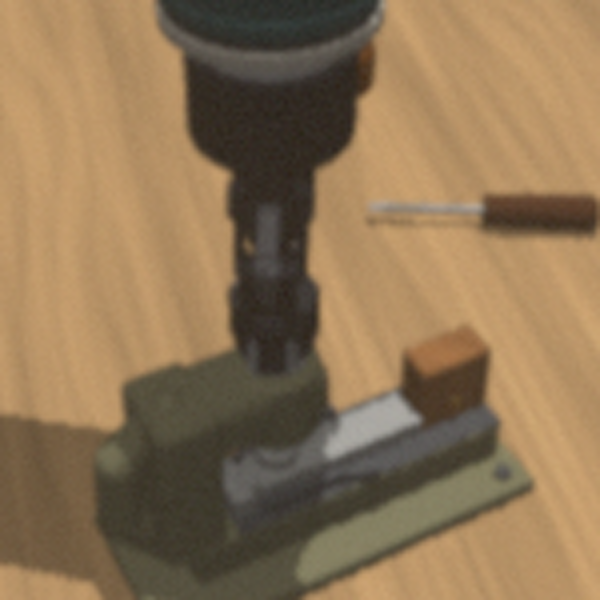

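Call:
step_arm(travel=[[0, 0, 0], [0, 0, 0], [0, 0, 0], [0, 0, 0], [0, 0, 0], [0, 0, 0]], roll=[5, 10, 15, 20, 20, 20])

```text
clock: 16.45
tool_pos: [0.5247, -0.2356, 0.1433]
tool_rot: [0.892, 0.452, 0.0, 0.001]
wrist_force: [-0.5, -0.7, 5.8]
grip_width: 0.0423
```

```bash
python3 st.py;python3 go.py 0.5247 -0.2339 0.142 103.8
```

```text
stand xy 0.0003774808895277206 0.0017031950411111278 z 0.14329812154987376 F [-0.48974154 -0.67905896  5.84402018] M [-0.16901819  0.09013152  0.12960394] 16.45
travel [ 0.14 -0.11  0.13] roll -50.02 | yaw now 53.78 tilt -1.0 p [ 0.5247 -0.2356  0.1433] q [ 0.1   0.44  0.34  1.83 -0.18  0.9   1.46] t 16.45
```

Call:
step_arm(travel=[[0, 0, 0], [0, 0, 0], [0, 0, 0], [0, 0, 0], [0, 0, 0]], roll=[3, 6, 6, 6, 6])

```text
clock: 16.95
tool_pos: [0.5248, -0.2356, 0.1433]
tool_rot: [0.914, 0.405, 0.0, 0.0]
wrist_force: [0.4, -1.6, 5.5]
grip_width: 0.0428
```

```bash
cat > m.py <<'E'
from h import *
o=[sensors.get_obs()]
for _ in range(3): camera('side'); o.append(sensors.get_obs())
R=Rot.from_quat(o[-1]['tool_rot']).as_matrix()
print('Mz',[round(float(a['moment'][2]),3) for a in o],'turned',round(103.74-np.degrees(np.arctan2(R[1,0],R[0,0])),2),'F',o[-1]['wrist_force'].round(1),'w',round(o[-1]['grip_width'],4),'t',o[-1]['clock'],'q7',o[-1]['qpos'][6].round(2), 'eff7',o[-1]['joint_efforts'][6].round(3))
E
python3 m.py
```

```text
Mz [0.095, 0.146, 0.154, 0.129] turned 55.96 F [ 0.1 -1.5  6.3] w 0.0429 t 17.1 q7 1.37 eff7 -0.117
```

Call:
step_arm(travel=[[0, 0, 0], [0, 0, 0], [0, 0, 0], [0, 0, 0]], roll=[3, 6, 6, 6])

```text
clock: 17.5
tool_pos: [0.5248, -0.2356, 0.1433]
tool_rot: [0.934, 0.357, 0.001, 0.0]
wrist_force: [-0.9, -1.0, 5.8]
grip_width: 0.0426
```

```bash
python3 m.py
```

```text
Mz [0.142, 0.122, 0.06, 0.021] turned 61.95 F [-1.  -1.2  7.2] w 0.0424 t 17.65 q7 1.28 eff7 -0.098
```

Call:
step_arm(travel=[[0, 0, 0], [0, 0, 0], [0, 0, 0], [0, 0, 0]], roll=[3, 6, 6, 6])

```text
clock: 18.05
tool_pos: [0.5248, -0.2357, 0.1433]
tool_rot: [0.952, 0.307, 0.001, 0.0]
wrist_force: [-0.1, -1.2, 5.9]
grip_width: 0.0428
```

```bash
python3 m.py
```

```text
Mz [0.086, 0.081, 0.033, 0.058] turned 67.96 F [-0.4 -1.1  6.1] w 0.0425 t 18.2 q7 1.18 eff7 -0.079
```

Call:
step_arm(travel=[[0, 0, 0], [0, 0, 0], [0, 0, 0], [0, 0, 0]], roll=[3, 6, 6, 6])

```text
clock: 18.6
tool_pos: [0.5249, -0.2357, 0.1433]
tool_rot: [0.966, 0.257, 0.001, 0.0]
wrist_force: [-0.4, -1.2, 6.5]
grip_width: 0.0426
```

```bash
python3 m.py
```

```text
Mz [0.068, 0.076, 0.073, 0.106] turned 73.95 F [-0.3 -0.1  4.7] w 0.0425 t 18.75 q7 1.09 eff7 -0.084
```

Call:
step_arm(travel=[[0, 0, 0], [0, 0, 0], [0, 0, 0], [0, 0, 0]], roll=[3, 6, 6, 6])

```text
clock: 19.15
tool_pos: [0.5249, -0.2357, 0.1433]
tool_rot: [0.979, 0.206, 0.001, 0.0]
wrist_force: [-0.3, -1.3, 5.3]
grip_width: 0.0426
```

```bash
python3 m.py
```

```text
Mz [0.044, 0.078, 0.08, 0.044] turned 79.95 F [-0.6 -1.7  5.3] w 0.0426 t 19.3 q7 1.0 eff7 -0.081
```

Call:
step_arm(travel=[[0, 0, 0], [0, 0, 0], [0, 0, 0], [0, 0, 0]], roll=[3, 6, 6, 6])

```text
clock: 19.7
tool_pos: [0.5249, -0.2357, 0.1433]
tool_rot: [0.988, 0.154, 0.001, 0.0]
wrist_force: [-0.4, -1.3, 6.6]
grip_width: 0.0427
```

```bash
python3 m.py
python3 - <<'E'
from fit import *
c=shot('side','n_side')
i=cv2.imread(f'pics/n_side.png')
cv2.imwrite(f'pics/n_sidec.png',cv2.resize(i[195:295,205:305],None,fx=6,fy=6,interpolation=cv2.INTER_CUBIC))
E
```

```text
Mz [0.089, 0.097, 0.067, 0.093] turned 85.96 F [ 0.6 -0.3  6.6] w 0.0425 t 19.85 q7 0.91 eff7 -0.083
```

View pics/n_sidec.png

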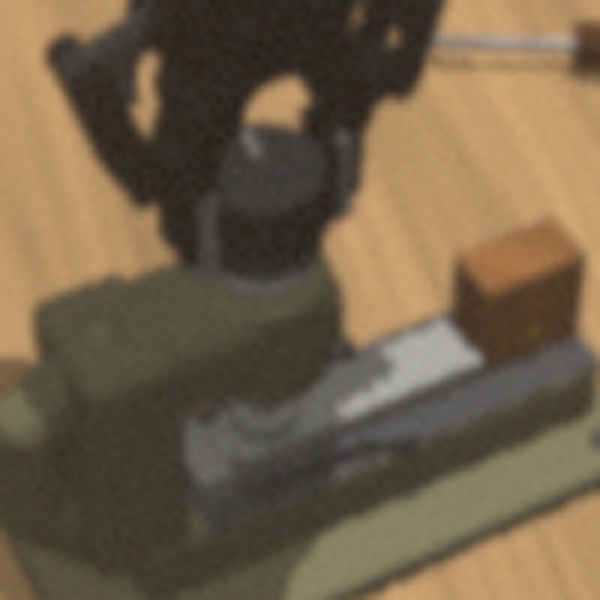

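Call:
step_arm(travel=[[0, 0, 0], [0, 0, 0], [0, 0, 0], [0, 0, 0]], roll=[3, 6, 6, 6])

```text
clock: 20.3
tool_pos: [0.5249, -0.2357, 0.1433]
tool_rot: [0.995, 0.103, 0.001, 0.0]
wrist_force: [-0.2, -1.5, 5.7]
grip_width: 0.0429
```

```bash
python3 m.py
```

```text
Mz [0.088, 0.1, 0.072, 0.085] turned 91.96 F [-0.6 -0.7  6.5] w 0.0425 t 20.45 q7 0.81 eff7 -0.082
```

Call:
step_arm(travel=[[0, 0, 0], [0, 0, 0], [0, 0, 0], [0, 0, 0]], roll=[3, 6, 6, 6])

```text
clock: 20.85
tool_pos: [0.5249, -0.2357, 0.1433]
tool_rot: [0.999, 0.05, 0.001, 0.0]
wrist_force: [-0.1, -0.6, 5.6]
grip_width: 0.0426
```

```bash
python3 m.py
```

```text
Mz [0.038, 0.081, 0.069, 0.07] turned 97.96 F [-0.5 -1.   5.6] w 0.0428 t 21.0 q7 0.72 eff7 -0.082
```

Call:
step_arm(travel=[[0, 0, 0], [0, 0, 0], [0, 0, 0], [0, 0, 0]], roll=[3, 6, 6, 6])

```text
clock: 21.4
tool_pos: [0.5249, -0.2358, 0.1433]
tool_rot: [1.0, -0.002, 0.001, 0.0]
wrist_force: [1.2, -1.7, 6.0]
grip_width: 0.0426
```

```bash
python3 m.py
```

```text
Mz [0.118, 0.036, 0.097, 0.086] turned 103.95 F [ 0.5 -1.6  6.4] w 0.0427 t 21.55 q7 0.63 eff7 -0.082
```

Call:
step_arm(travel=[[0, 0, 0], [0, 0, 0], [0, 0, 0], [0, 0, 0]], roll=[3, 6, 6, 6])

```text
clock: 21.95
tool_pos: [0.5249, -0.2358, 0.1433]
tool_rot: [0.999, -0.054, 0.001, 0.0]
wrist_force: [-0.1, -0.7, 5.9]
grip_width: 0.0427
```

```bash
python3 m.py
```

```text
Mz [0.082, 0.049, 0.091, 0.113] turned 109.95 F [ 0.4 -2.   6.4] w 0.0426 t 22.1 q7 0.54 eff7 -0.082
```

Call:
step_arm(travel=[[0, 0, 0], [0, 0, 0], [0, 0, 0], [0, 0, 0]], roll=[3, 6, 6, 6])

```text
clock: 22.5
tool_pos: [0.5249, -0.2358, 0.1433]
tool_rot: [0.994, -0.106, 0.001, 0.0]
wrist_force: [0.5, -1.1, 5.9]
grip_width: 0.0425
```

```bash
python3 m.py
```

```text
Mz [0.133, 0.05, 0.074, 0.04] turned 115.96 F [ 0.1 -1.7  5.4] w 0.0424 t 22.65 q7 0.45 eff7 -0.082
```

Call:
step_arm(travel=[[0, 0, 0], [0, 0, 0], [0, 0, 0], [0, 0, 0]], roll=[3, 6, 6, 6])

```text
clock: 23.05
tool_pos: [0.5249, -0.2358, 0.1433]
tool_rot: [0.987, -0.158, 0.001, 0.0]
wrist_force: [-0.2, -1.7, 5.4]
grip_width: 0.0427
```

```bash
python3 m.py
```

```text
Mz [0.1, 0.124, 0.06, 0.128] turned 121.95 F [ 1.1 -2.   6. ] w 0.0426 t 23.2 q7 0.36 eff7 -0.113
```

Call:
step_arm(travel=[[0, 0, 0], [0, 0, 0], [0, 0, 0], [0, 0, 0]], roll=[3, 6, 6, 6])

```text
clock: 23.6
tool_pos: [0.5249, -0.2358, 0.1433]
tool_rot: [0.978, -0.21, 0.001, 0.0]
wrist_force: [0.3, -1.9, 5.0]
grip_width: 0.0424
```

```bash
python3 m.py
```

```text
Mz [0.091, 0.124, 0.141, 0.111] turned 127.95 F [ 0.1 -1.5  5.3] w 0.0426 t 23.75 q7 0.27 eff7 -0.119
```

Call:
step_arm(travel=[[0, 0, 0], [0, 0, 0], [0, 0, 0], [0, 0, 0]], roll=[3, 5, 5, 5])

```text
clock: 24.15
tool_pos: [0.5249, -0.2358, 0.1433]
tool_rot: [0.968, -0.252, 0.001, 0.0]
wrist_force: [1.4, -1.4, 6.6]
grip_width: 0.0424
```

```bash
python3 m.py
```

```text
Mz [-0.159, -0.113, -0.186, -0.091] turned 132.97 F [ 0.5 -1.1  5.6] w 0.043 t 24.3 q7 0.19 eff7 0.144
```

Call:
step_arm(travel=[[0, 0, 0], [0, 0, 0], [0, 0, 0], [0, 0, 0]], roll=[3, 5, 5, 5])

```text
clock: 24.7
tool_pos: [0.5249, -0.2358, 0.1433]
tool_rot: [0.956, -0.294, 0.001, 0.0]
wrist_force: [1.2, -1.8, 5.7]
grip_width: 0.042
```

```bash
python3 m.py
```

```text
Mz [-0.125, -0.189, -0.118, -0.14] turned 137.97 F [ 1.8 -1.7  5.7] w 0.0425 t 24.85 q7 0.12 eff7 0.151
```

Call:
step_arm(travel=[[0, 0, 0], [0, 0, 0], [0, 0, 0], [0, 0, 0]], roll=[3, 5, 5, 5])

```text
clock: 25.25
tool_pos: [0.5249, -0.2359, 0.1433]
tool_rot: [0.942, -0.336, 0.001, 0.0]
wrist_force: [0.3, -2.0, 7.2]
grip_width: 0.0427
```

```bash
python3 m.py
```

```text
Mz [-0.097, -0.195, -0.12, -0.085] turned 142.98 F [ 0.1 -2.3  6.4] w 0.0426 t 25.4 q7 0.04 eff7 0.157
```

Call:
step_arm(travel=[[0, 0, 0], [0, 0, 0], [0, 0, 0], [0, 0, 0]], roll=[2, 4, 4, 4])

```text
clock: 25.8
tool_pos: [0.5249, -0.2359, 0.1433]
tool_rot: [0.93, -0.368, 0.001, 0.0]
wrist_force: [1.4, -2.5, 6.6]
grip_width: 0.0426
```

```bash
python3 m.py
```

```text
Mz [0.074, -0.003, -0.006, 0.014] turned 146.96 F [-0.1 -2.   6.7] w 0.0427 t 25.95 q7 -0.02 eff7 -0.042
```

Run:
```python
from fit import *
c=shot('side','o_side')
i=cv2.imread(f'pics/o_side.png')
cv2.imwrite(f'pics/o_sidec.png',cv2.resize(i[195:295,205:305],None,fx=6,fy=6,interpolation=cv2.INTER_CUBIC))
```

```text
(no output)
```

View pics/o_sidec.png

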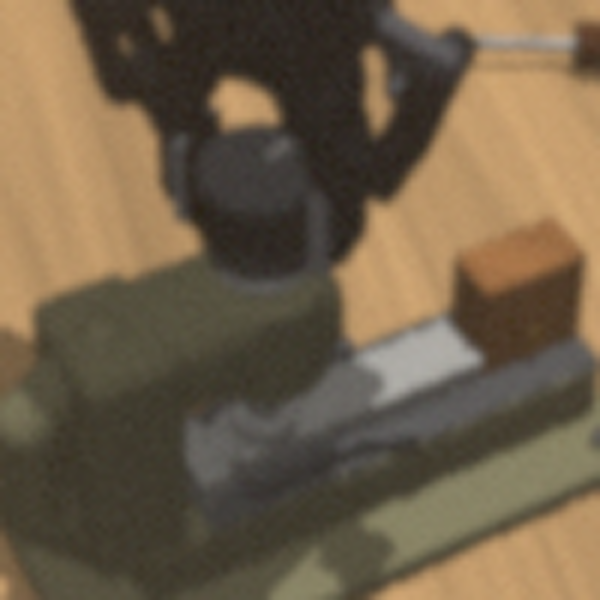

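Call:
step_arm(travel=[[0, 0, 0], [0, 0, 0], [0, 0, 0], [0, 0, 0], [0, 0, 0], [0, 0, 0]], roll=[0, 0, 0, 0, 0, 0], gripper=-1)

```text
clock: 26.6
tool_pos: [0.5243, -0.2354, 0.1426]
tool_rot: [0.93, -0.368, -0.0, 0.0]
wrist_force: [0.2, -0.0, -0.0]
grip_width: 0.0857
```

Knob line now points up-right (280,145 in the crop), consistent with the turn. Moving straight up and clear, then checking.

Call:
step_arm(travel=[[0, 0, -1], [0, 0, -3], [0, 0, -6], [0, 0, -10], [0, 0, -14], [0, 0, -17], [0, 0, -18], [0, 0, -18]], roll=[0, 0, 0, 0, 0, 0, 0, 0])

```text
clock: 27.4
tool_pos: [0.5246, -0.2357, 0.3241]
tool_rot: [0.93, -0.368, 0.001, -0.0]
wrist_force: [-0.5, -0.3, -0.6]
grip_width: 0.085
```

Run:
```python
from fit import *
c=shot('side','p_side')
i=cv2.imread(f'pics/p_side.png')
cv2.imwrite(f'pics/p_sidec.png',cv2.resize(i[190:300,200:340],None,fx=5.5,fy=5.5,interpolation=cv2.INTER_CUBIC))
```

```text
(no output)
```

View pics/p_sidec.png

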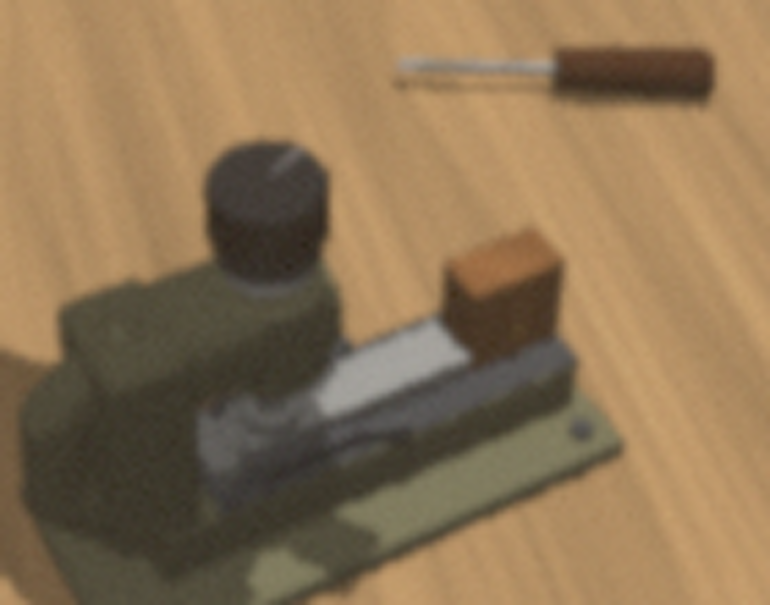

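Run:
```python
from fit import *
c=camera('side')
f=lambda p:atz(c,U(p,5.5,200,190),.177)
for a,b in (((271,180),(303,147)),((266,181),(303,147)),((257,180),(210,188))):  # last = initial line in e_side
    d=f(b)-f(a);print(np.degrees(np.arctan2(d[1],d[0])),np.linalg.norm(d))
o=sensors.get_obs();print(o['joint_vel'].round(3),o['clock'])
```

```text
42.70326279219428 0.020857170104944173
39.64903939996281 0.022273052712538443
179.74855304851954 0.016866357076848536
[ 0.004  0.013 -0.004  0.01  -0.002 -0.002  0.001] 27.5
```

```bash
python3 go.py 0.40 0.15 0.35 -43
```

```text
travel [-35.41 -19.58  -2.8 ] roll -0.22 | yaw now -43.22 tilt -1.0 p [ 0.524  -0.2352  0.3218] q [-0.29  0.33  0.84  1.65 -0.26  1.28 -0.15] t 27.5
```

Call:
step_arm(travel=[[-2, -1.1, -0.5], [-5, -2.8, -1], [-9, -5, -2], [-13, -7.2, -2.8], [-17, -9.4, -2.8], [-21, -11.6, -2.8], [-25, -13.8, -2.8], [-29, -16, -2.8], [-33, -18.2, -2.8], [-35, -19.5, -2.8]], roll=[0, 0, 0, 0, 0, 0, 0, 0, 0, 0])

```text
clock: 28.5
tool_pos: [0.4008, 0.1494, 0.3494]
tool_rot: [0.93, -0.367, -0.001, 0.001]
wrist_force: [0.5, -0.6, 0.3]
grip_width: 0.0851
```

Run:
```python
from fit import *
c=shot('top','q_top');s=shot('side','q_side')
a=cv2.imread('pics/t0.png')[180:212,330:362];b=cv2.imread('pics/q_top.png')[180:212,330:362]
a2=cv2.imread('pics/s0.png')[205:250,225:270];b2=cv2.imread('pics/q_side.png')[205:250,225:270]
k=lambda i,f:cv2.resize(i,(390,290) if 0 else (390,390),interpolation=cv2.INTER_CUBIC)
im=np.hstack([k(a,0),k(b,0)]);cv2.imwrite('pics/q_cmp.png',np.clip(im.astype(float)*1.6,0,255).astype('uint8'))
im=np.hstack([k(a2,0),k(b2,0)]);cv2.imwrite('pics/q_cmps.png',np.clip(im.astype(float)*1.6,0,255).astype('uint8'))
```

```text
(no output)
```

View pics/q_cmp.png

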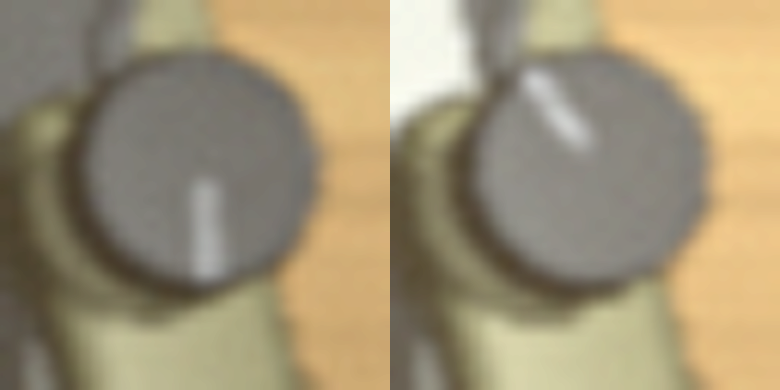

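View pics/q_cmps.png

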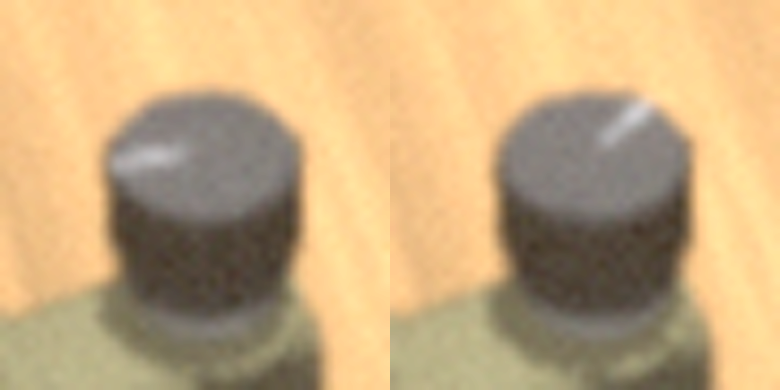

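View pics/q_top.png

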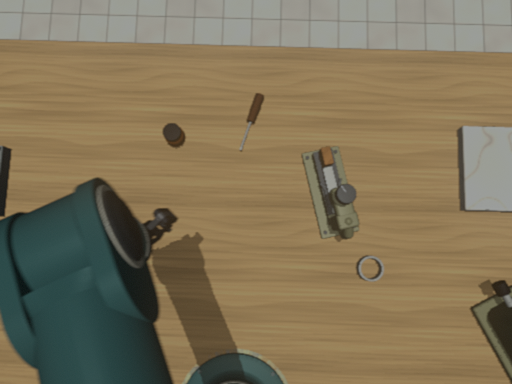

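```bash
python3 -c "
from rig import manip
print(manip.job_done())"
```

```text
the job is handed in; nothing more can be done
None
```

I pushed the gauge home under the foot, turned the knob clockwise to its first click, let go, backed the arm away and handed the job in at about 28.5 s. The hand-in reports no verdict.

- **Gauge:** I carried it to the stand's mouth and slid it between the rails just above and lightly along the bed. It met the stop with about 3 N, and I held it there with about 7 N. In the side picture after release, the grip block's corners sit where a seated gauge's should, to within 1–2 pixels (a few mm at most).
- **Knob:** I turned it about 147°, and the knob's white line in the top picture moved about 145°. A rougher reading from the side picture gave only 137–140°, but that line is hard to measure there.
- **Click:** Resistance stayed at about 0.08 N m and rose to about 0.12 from about 122°. By 133° it had dropped to about −0.15 N m, and it was back near zero at 147°, which fits one click. I stopped there.
- **Not measured directly:** The spindle's own mark was hidden under the knob and I had no reading of the foot's force. The single click and the clamping are inferred from the torque and the knob angle.
- **Bystanders:** The jar, the awl and the ring knife show no visible movement in the last top picture, and the robot is touching nothing.

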